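Load a round blank into the carving cradle

TASK

Load the turned wooden blank into the carving cradle: take the push block by its raked handle and, with its flat sole on top of the blank, gently roll the blank (do not lift it) along the bed until it drops fully home into the sunk seat, square against the fence under the clear shield. Then stand the push block back on the bench beside the cradle and swing the keeper arm fully across behind the blank so that it cannot roll out. Leave the other things on the bench alone.

Things in the scene. Friction and masses are not known exactly. Their poses are not given: they have to be found in the camera images.
- cradle: carving cradle fixed to the bench, plywood bed 300 x 250 mm. Origin: centre of its underside, at bench level; +x is the roll direction, roughly to the robot's right (world -y). Bed top 12 mm above the bench from x = -150 to +41 mm; there a 4 mm step down to the seat (8 mm high). Dark hardwood fence: front face x = +100 mm, 190 mm wide, top 60 mm high. Low lip (8 mm) at x = -144 mm
- shield_rim (a point): middle of the near rim of the clear plastic chip shield over the seat: an 8 mm aluminium bar across at cradle x = 0, 285 mm above the bench, 224 mm wide. From it the shield slopes down to two posts at x = +135, y = +-112 mm (235 mm high), with a grey back plate and hose stub. A tool held vertically meets this rim before the blank is home: lean it toward cradle -x
- seat_home (a point): where the middle of the blank's axis lies when it is fully home and centred: cradle x = +60, y = 0, z = 48 mm; axes as the cradle's. About 2 mm of play toward -x; the blank may lie up to a few cm off in y
- blank: rough-turned wooden cylinder 80 mm in diameter, 130 mm long, with a 44 mm spigot (15 mm long) at each end, about 0.4 kg, lying on the bed roughly along cradle y. Origin: middle of its axis (52 mm above the bench); own y is its axis, x and z turn as it rolls. Rolls freely and carries on if let go while moving; once its axis is past the step it drops into the seat by itself
- push_block: push block, about 0.25 kg: flat pad 100 (x) x 90 (y) x 16 mm, rubber sole, dark wooden handle. Origin: centre of the sole's underside, z up. Handle: bar 34 (x) x 28 (y) x 100 mm raked 35 degrees; its centre line runs from x = +10, z = 12 mm along (-0.574, 0, 0.819) to x = -47, z = 94 mm. Grasp across its 28 mm. Stands left of the cradle, +x roughly toward it
- keeper (a joint): swing of the steel keeper arm about an upright pivot at cradle x = +6, y = +105 mm; 0 = parked, pointing to cradle -x; grows anticlockwise from above; 1.571 (end stop) = fully across, pointing to -y behind the blank. Stiff (0.06 N m), stays where left. Arm 18 mm wide, 35 to 53 mm above the bench, end 89 mm from the pivot; a blank not home blocks it
- keeper_peg (a point): the keeper's upright round peg, 14 mm in diameter, 53 to 105 mm above the bench, 80 mm from the pivot; this point is on its axis, 89 mm above the bench
- sanding_block: bystander: brown sanding block 64 x 108 x 30 mm, left of the cradle beside the push block, which of them is nearer the robot varies; origin centre of underside
- masking_tape: bystander: roll of masking tape 104 mm across, 25 mm high, lying flat; origin centre of underside
- oil_bottle: bystander: brown oil bottle 47 mm across, 116 mm high, standing; origin centre of underside

How it is judged:
On the way, in this order (a step that is already met when the one before it is completed fails the run):
1. the blank is rolled under the sole of the push block (sole on top of the blank, blank at least 2 cm from where it lay) (contact force between push_block and blank above 0.2 N and z of push_block in the frame of cradle above 0.08 m and distance of blank from where it was at the start of the episode above 0.02 m), for 0.1 s.
2. the blank lies fully home in the seat against the fence (x of blank in the frame of seat_home above -0.005 m and z of blank in the frame of cradle below 0.05 m and angle between the y axis of blank and the y axis of cradle, either way round below 0.05 rad and linear speed of blank below 0.03 m/s), for 0.2 s.
At the end, for the whole second after the job is handed in: the blank rests in the seat within 5 mm of the fence, square to it within 3 degrees, within 40 mm of the middle; the keeper is turned at least 1.45 rad (of 1.57); the push block stands on its sole on the bench, beside the cradle; nothing moves (x of blank in the frame of seat_home between -0.005 and 0.004 m and z of blank in the frame of cradle below 0.05 m and y of blank in the frame of seat_home between -0.04 and 0.04 m and angle between the y axis of blank and the y axis of cradle, either way round below 0.05 rad and linear speed of each of blank, push_block below 0.02 m/s and value of joint keeper above 1.45 rad and angle between push_block's own z axis and vertical below 0.1 rad and height (world z) of push_block between -0.006 and 0.006 m); the robot touches nothing.
It fails at once if the blank is lifted more than 2 cm off the bed (z of blank in the frame of cradle above 0.072 m).
It fails at once if the blank is flung (faster than 0.5 m/s) (linear speed of blank above 0.5 m/s).
It fails at once if a bystander is moved more than 3 cm (distance of any of sanding_block, masking_tape, oil_bottle from where it was at the start of the episode above 0.03 m).
It also fails if it takes over 72 s, if anything falls off the work surface, if the arm or the gripper's body presses on something with over 40 N, if the wrist force passes 120 N, or if a joint passes its speed limit or range.

ROBOT

A 6-joint arm with a two-finger parallel gripper is mounted at the origin on a cart in front of the work surface, level with it; the furniture and walls round the work are solid. World frame = base frame: x ahead of the robot, y to its left, z up, the work surface at z = 0. Lengths are in m, angles in rad, forces in N, time in s.
With the tool pointing down it reaches from about 0.35 to 0.975 m from the base axis. Payload 7.1 kg.
Tool frame: the origin (TCP) lies on the mounting face of the last link; the fingertips stand 182 mm ahead of it and the grasp point (between the pads) lies 163 mm ahead of it; z points along the fingers, y is the line along which they close (so a half turn about z gives the same grasp; the last joint's range is limited). The gripper opens to 88 mm and grips with 3 to 60 N. Pads are 20 mm wide; open, the fingers measure 115 mm over their backs; the gripper's body (75 mm by 178 mm) begins 61 mm behind the grasp point.
Start: joints at [1.285, 0.423, 1.63, -0, 1.089, -0.019], TCP at [0.165, 0.603, 0.405] pointing down, gripper open.
Joint ranges: [-3, 3], [-0.9, 2.11], [0.09, 2.58], [-1.31, 4.45], [0.11, 2.69], [-2.54, 2.54]. Speed limits (rad/s): [2.39, 2.39, 3.01, 3.14, 3.14, 3.14].

INTERFACE

Orientations are given as a 3x3 rotation matrix whose columns are the frame's x, y, z axes.
In Python, from station import status, eyes, env gives the robot as it stands. The module is installed in compiled form; this text tells all that it offers.
- The arm moves only by the tool servo_tool, never from a script. Its arguments are lists of equal length, an entry for each row: "gripper": the finger opening in mm, from 0 to 87.8; "xyz": the shift along the tool's x, y, z in mm, a list of three; "turn": the turn about the tool's z in rad. In form: {"gripper": [gripper, ...], "xyz": [[tx, ty, tz], ...], "turn": [turn, ...]}. A call has 1 to 10 rows; each row shifts and turns the commanded pose from where the row before left it, along the tool's axes as they then stand; what a row does not reach is not made up. A row lasts 1/8 s, in which the tool goes at most 62.5 mm and 10.7 degrees, less where a joint would pass 70% of its speed; a pose out of reach is approached as far as the arm can. A call is refused whole if a number of a shift passes 62.5 or a number of a turn 0.188, either way. A call with a gripper value outside its range is refused whole. The fingers move at their own pace and stop on an object; "grip_force" is the grip in N (left out, the last holds). Time passes only in rows, so rows that do not move let the fingers close. It gives the time, the measured TCP pose, the force, the opening and the grip force at its end, in the units of the state.
- status.observe(): the state, without advancing time (a new reading comes with each control period).
- eyes.grab_frame(name): name is "scene" or "side" or "wrist"; returns a dict with "color" (480x640x3 uint8, red, green, blue), "camera_matrix" (3x3 intrinsics, pixels), "rvec" (rotation vector, rad) and "tvec" (3), from world to camera coordinates, as OpenCV has them; the wrist camera has in their place "mount" (4x4, takes a point from camera to tool coordinates, whose origin is the TCP and whose axes are the flange's). Camera axes: x right, y down, z forward; pixel columns grow to the right and rows downward; lengths in m; the calibration is good to about 2 mm. A picture is of the moment at which its call begins: read the wrist's pose just before it. There is no depth.
- env.close_job(): hands the job in; it is judged then, once.
The state is a dict: "clock": time; "joint_positions": joint angles; "joint_velocities": joint speeds; "joint_torque": joint torques, N m; "ee_pos": TCP position; "tcp_rot": TCP orientation; "ft_force": force on the tool from outside, world axes, zero at the start; "moment": the same for the moment, N m; "width": finger opening in m; "grip_force": force on a finger pad.
Only numpy, scipy, OpenCV 4.12 (cv2) and the standard library are available. Lean on these libraries where they do the work, as an engineer would, in place of code of your own. Each camera call takes 0.05 s, during which the arm holds its last target. There are 200 camera calls.

## Working session

There is one attempt and no reset: what is moved stays moved. The work goes in short steps, Python scripts to look and compute and a tool call to move; the robot and the scene stay as the last step left them, time stands still between calls to the robot, and variables do not carry over. Pictures are saved under pics/ and viewed, at most 10 in all, crops included, and the job is handed in when it is done.

Besides the shell and the picture viewer there is one more tool, called after ">>>" as name(argument=value, ...) on one line, values as JSON. servo_tool: Moves the arm, as the interface text tells. Its arguments: {"type":"object","properties":{"gripper":{"type":"array","items":{"type":"number"}},"xyz":{"type":"array","items":{"type":"array","items":{"type":"number"}}},"turn":{"type":"array","items":{"type":"number"}},"grip_force":{"type":"number"}},"required":["gripper","xyz","turn"]}

```bash
mkdir -p pics
cat > h.py <<'E'
import numpy as np, cv2
from station import status, eyes, env
def grab(n,save=None):
    s=status.observe(); f=eyes.grab_frame(n)
    if n=="wrist":
        T=np.eye(4);T[:3,:3]=s["tcp_rot"];T[:3,3]=s["ee_pos"]
        M=T@np.array(f["mount"]); R=M[:3,:3]; c=M[:3,3]
    else:
        Rc=cv2.Rodrigues(np.array(f["rvec"],float))[0]; R=Rc.T; c=-R@np.array(f["tvec"],float).ravel()
    f["R"]=R;f["c"]=c
    if save: cv2.imwrite(save,f["color"][:,:,::-1])
    np.savez(""+n+".npz",R=R,c=c,K=f["camera_matrix"],im=f["color"])
    return f
def ray(f,u,v):
    d=np.array(f["R"])@np.linalg.inv(f["K"] if "K" in f else f["camera_matrix"])@np.array([u,v,1.]); return np.array(f["c"]),d
def onz(f,u,v,z):
    c,d=ray(f,u,v); return c+d*(z-c[2])/d[2]
def proj(f,p):
    K=f["K"] if "K" in f else f["camera_matrix"]; q=np.array(K)@np.array(f["R"]).T@(np.array(p)-f["c"]); return q[:2]/q[2]
def L(n): return dict(np.load(""+n+".npz"))
E
python3 - <<'E'
from h import *
for n in ("scene","side","wrist"):
    f=grab(n,f"pics/{n}0.png"); print(n,f["c"].round(3),f["R"][:,2].round(3))
s=status.observe();print({k:np.round(v,3).tolist() for k,v in s.items()})
E
```

```text
scene [1.369 0.237 0.986] [-0.67  -0.219 -0.71 ]
side [ 0.    -0.008  0.994] [ 0.586  0.002 -0.81 ]
wrist [0.09  0.623 0.384] [ 0.273 -0.076 -0.959]
{'clock': 0.15, 'joint_positions': [1.285, 0.424, 1.631, -0.0, 1.089, -0.019], 'joint_velocities': [-0.0, 0.0, -0.002, 0.001, 0.002, -0.001], 'joint_torque': [0.0, -54.498, -27.392, 0.064, 0.021, -0.0], 'ee_pos': [0.165, 0.603, 0.404], 'tcp_rot': [[-0.965, 0.264, -0.0], [0.264, 0.965, -0.001], [0.0, -0.001, -1.0]], 'ft_force': [-0.997, -0.17, 1.058], 'moment': [-0.0, 0.094, 0.076], 'grip_force': 0.0, 'width': 0.088}
```

View pics/scene0.png

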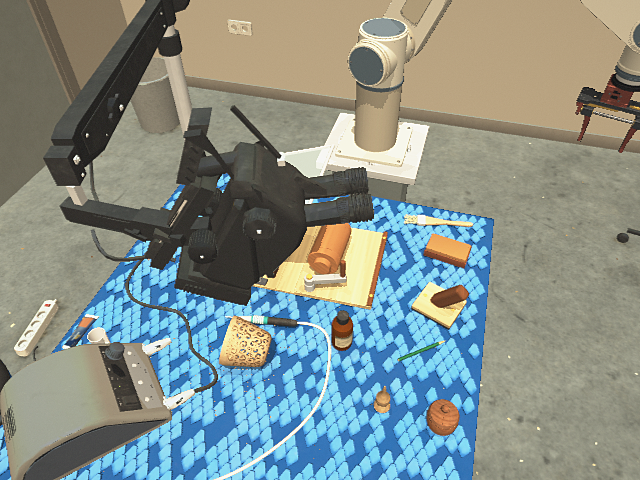

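View pics/side0.png

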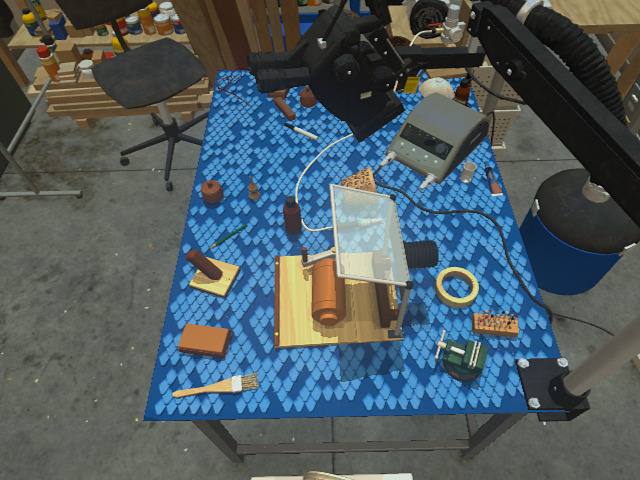

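View pics/wrist0.png

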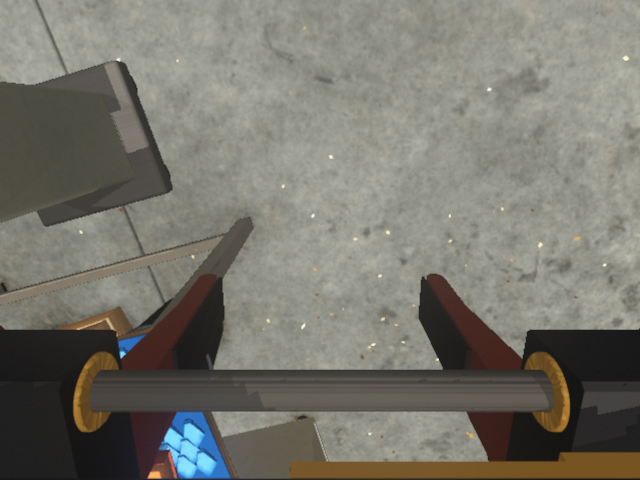

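The scene view has the push block at (440,303), sanding block (447,249), blank (330,248) and keeper peg (343,270), with the microscope hiding the seat. In the side view they are at push block (213,275), sanding block (205,340), blank (327,290), keeper peg (304,257) and cradle bed (277–402, 255–347). The wrist view shows only floor. I'll zoom in for pixel accuracy.

Run:
```python
import cv2,numpy as np
a=cv2.imread("pics/side0.png")[180:380,165:431]; cv2.imwrite("pics/s1.png",cv2.resize(a,(798,600),interpolation=cv2.INTER_CUBIC))
a=cv2.imread("pics/scene0.png")[200:340,290:490]; cv2.imwrite("pics/c1.png",cv2.resize(a,(800,560),interpolation=cv2.INTER_CUBIC))
```

```text
(no output)
```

View pics/s1.png

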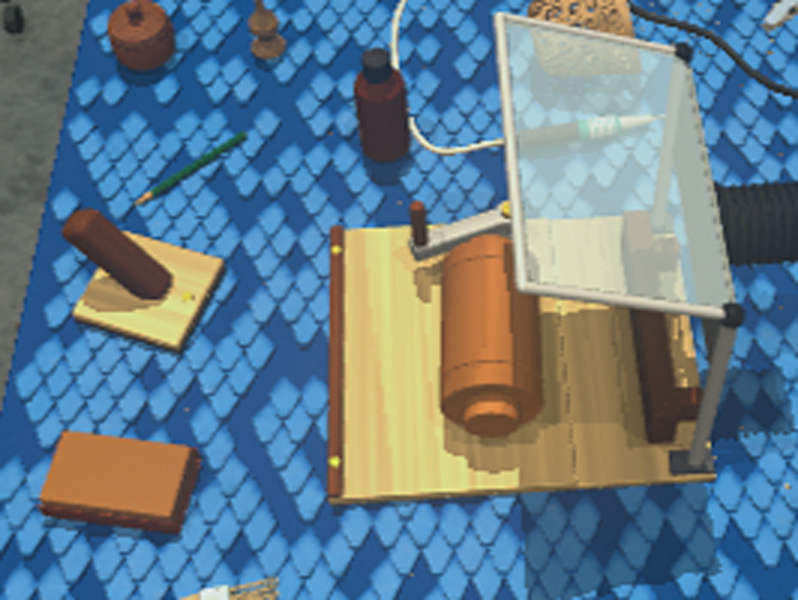

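View pics/c1.png

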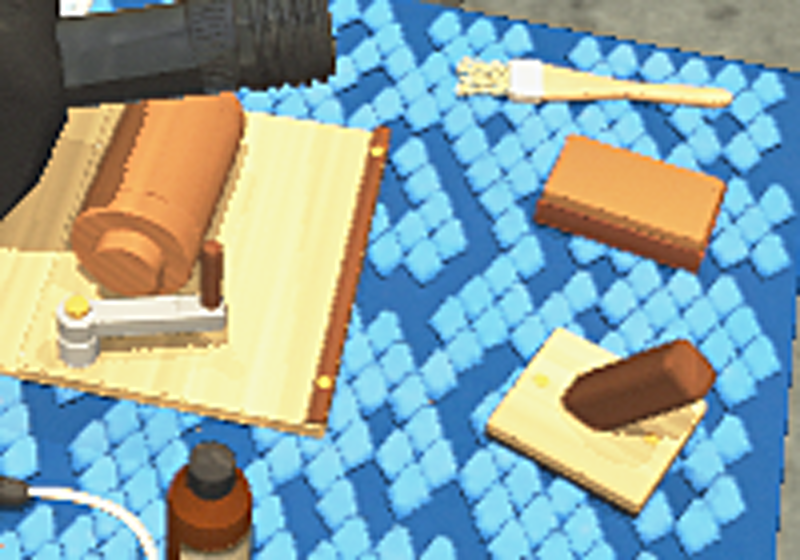

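Zooms (side ×3 and scene ×4) show clean pad corners, handle ends, lip screws, peg, pivot and rim ends. I'll triangulate these.

```bash
cat > m.py <<'E'
from h import *
S=L("side");C=L("scene")
s=lambda u,v:(165+u/3-.33,180+v/3-.33); c=lambda u,v:(290+u/4-.37,200+v/4-.37)
def tri(a,b):
    (p,d),(q,e)=ray(S,*s(*a)),ray(C,*c(*b)); t=np.linalg.lstsq(np.c_[d,-e],q-p,rcond=None)[0]
    x,y=p+d*t[0],q+e*t[1]; return (x+y)/2,np.linalg.norm(x-y)
for n,a,b in [("screwN",(335,462),(378,150)),("screwF",(336,249),(324,382)),("pivot",(507,209),(78,305)),("pegtop",(418,206),(212,246)),("hend",(80,222),(690,370)),
 ("padA",(121,229),(487,425)),("padB",(224,259),(560,328)),("padC",(181,347),(707,405)),("padD",(74,311),(640,500))]:
    try:
        x,e=tri(a,b);print(n,x.round(4),round(e,4))
    except Exception as ex: print(ex)
print("pad side")
for a in [(121,229),(224,259),(181,347),(74,311)]: print(onz(S,*s(*a),.016).round(4))
print("pad scene")
for a in [(487,425),(560,328),(707,405),(640,500)]: print(onz(C,*c(*a),.016).round(4))
print("rim",onz(S,*s(500,14),.285).round(4),onz(S,*s(520,290),.285).round(4))
print("bed corner",onz(S,*s(715,478),.012).round(4))
print("spigot near",onz(S,*s(492,415),.052),"far",onz(C,*c(128,262),.052))
print("sand",[onz(S,*s(*a),.030).round(3) for a in [(66,432),(199,447),(180,525),(41,506)]])
print("bottle",onz(S,*s(385,150),.0).round(3), "pencil/paintbrush",onz(S,258,378,.01).round(3),onz(S,175,393,.01).round(3))
print("tape",onz(S,457,287,.02).round(3))
E
python3 m.py
```

```text
screwN [0.4411 0.1208 0.0214] 0.0021
screwF [0.6378 0.1289 0.0208] 0.0013
pivot [ 0.65   -0.0193  0.057 ] 0.0008
pegtop [0.6225 0.0538 0.1036] 0.0019
hend [0.6253 0.3291 0.0895] 0.0022
padA [0.6493 0.2664 0.0496] 0.0798
padB [0.6006 0.2357 0.0653] 0.0445
padC [ 0.5698  0.3088 -0.021 ] 0.0913
padD [ 0.6192  0.3442 -0.0377] 0.041
pad side
[0.6676 0.318  0.016 ]
[0.6337 0.2248 0.016 ]
[0.5488 0.2521 0.016 ]
[0.5857 0.346  0.016 ]
pad scene
[0.6381 0.2278 0.016 ]
[0.5534 0.2586 0.016 ]
[0.5874 0.35   0.016 ]
[0.6656 0.3197 0.016 ]
rim [ 0.66   -0.0157  0.285 ] [ 0.4314 -0.0225  0.285 ]
bed corner [ 0.4243 -0.1727  0.012 ]
spigot near [ 0.46263112 -0.00238713  0.052     ] far [ 0.60541977 -0.00188741  0.052     ]
sand [array([0.468, 0.33 , 0.03 ]), array([0.453, 0.224, 0.03 ]), array([0.39 , 0.232, 0.03 ]), array([0.408, 0.339, 0.03 ])]
bottle [0.759 0.091 0.   ] pencil/paintbrush [0.342 0.157 0.01 ] [0.314 0.335 0.01 ]
tape [ 0.553 -0.32   0.02 ]
```

>>> servo_tool(gripper=[80,80,80,80,80,80,80,80,80,80], xyz=[[-51.5,-15,0],[-51.5,-15,0],[-51.5,-15,0],[-51.5,-15,0],[-51.5,-15,0],[-51.5,-15,0],[-51.5,-15,0],[-51.5,-15,0],[-51.5,-15,0],[-51.5,-15,0]], turn=[0,0,0,0,0,0,0,0,0,0])

```text
clock: 1.4
ee_pos: [0.6233, 0.3212, 0.4044]
tcp_rot: [[-0.965, 0.264, -0.0], [0.264, 0.965, -0.0], [0.0, -0.0, -1.0]]
ft_force: [0.4, 0.2, -0.1]
width: 0.0801
grip_force: 0.0
```

>>> servo_tool(gripper=[70,70,70,70,70,70,70,70,70,70], xyz=[[0,0,0],[0,0,0],[0,0,0],[0,0,0],[0,0,0],[0,0,0],[0,0,0],[0,0,0],[0,0,0],[0,0,0]], turn=[0.183,0.183,0.183,0.183,0.183,0.183,0.183,0.183,0.183,0])

```text
clock: 2.65
ee_pos: [0.6219, 0.3224, 0.4043]
tcp_rot: [[0.335, 0.942, -0.001], [0.942, -0.335, -0.0], [-0.001, -0.0, -1.0]]
ft_force: [0.2, 0.2, 0.2]
width: 0.07
grip_force: 0.0
```

```bash
cat > pose.py <<'E'
from h import *
s=status.observe(); R=np.array(s["tcp_rot"]);p=np.array(s["ee_pos"])
O=np.array([.545,-.0193]);xc=np.array([.036,-.9994]);yc=np.array([.9994,.036])
print("t",s["clock"],"p",p.round(4),"ydeg",np.degrees(np.arctan2(R[1,1],R[0,1])).round(2),"tilt",R[:,2].round(3),"w",s["width"],"grip",s["grip_force"],"F",np.round(s["ft_force"],2),"M",np.round(s["moment"],2))
print("cradle xy mm",(1000*np.array([(p[:2]-O)@xc,(p[:2]-O)@yc])).round(1), "q",np.round(s["joint_positions"],2))
E
python3 pose.py
python3 - <<'E'
from h import *
f=grab("wrist","pics/w1.png")
# expected grasp pt, handle end, pad corners for check
for q in [(.622,.321,.0775),(.610,.287,.016),(.6255,.3305,.094)]: print(proj(f,q).round(0))
S=L("side");C=L("scene")
(p,d),(q,e)=ray(S,265,65),ray(C,365,205); t=np.linalg.lstsq(np.c_[d,-e],q-p,rcond=None)[0];print("eyepiece",p+d*t[0],q+e*t[1])
E
```

```text
t 2.65 p [0.6219 0.3224 0.4043] ydeg -19.56 tilt [-0.001 -0.    -1.   ] w 0.06998410362607331 grip 0.0 F [0.19 0.18 0.23] M [-0.08  0.12 -0.01]
cradle xy mm [-338.7   89.2] q [ 0.46  0.53  1.45 -0.    1.16  0.8 ]
[322. 219.]
[322. 239.]
[322. 211.]
eyepiece [0.81638245 0.11120695 0.46931312] [0.81272524 0.1337765  0.46873545]
```

View pics/w1.png

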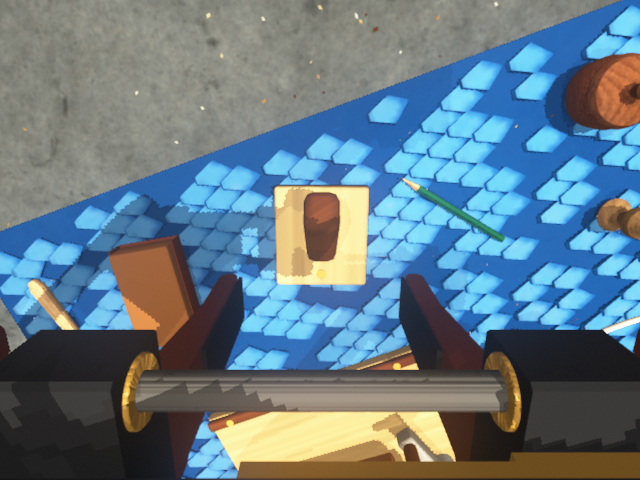

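Wrist view: pad square in the image, centred (321,236), and handle at (321,225), right between the fingers. Descend and grasp.

>>> servo_tool(gripper=[60,60,60,60,60,60,60,60,60], xyz=[[0,0,30],[0,0,30],[0,0,30],[0,0,25],[0,0,20],[0,0,15],[0,0,9],[0,0,4],[0,0,0]], turn=[0,0,0,0,0,0,0,0,0])

```text
clock: 3.82
ee_pos: [0.6221, 0.3225, 0.2419]
tcp_rot: [[0.336, 0.942, 0.0], [0.942, -0.336, 0.0], [0.0, 0.0, -1.0]]
ft_force: [0.3, -0.5, -0.2]
width: 0.0604
grip_force: 0.0
```

>>> servo_tool(gripper=[26,20,20,20,20,20,20,20], xyz=[[0,0,0],[0,0,0],[0,0,0],[0,0,0],[0,0,0],[0,0,0],[0,0,0],[0,0,0]], turn=[0,0,0,0,0,0,0,0], grip_force=50)

```text
clock: 4.82
ee_pos: [0.622, 0.3225, 0.2419]
tcp_rot: [[0.336, 0.942, 0.0], [0.942, -0.336, 0.0], [0.0, 0.0, -1.0]]
ft_force: [-1.2, -0.1, 2.7]
width: 0.0282
grip_force: 50.0
```

>>> servo_tool(gripper=[20,20,20,20,20,20,20,20,20], xyz=[[0,0,-10],[0,0,-20],[0,0,-25],[0,0,-25],[0,0,-25],[0,0,-15],[0,0,0],[0,0,0],[0,0,0]], turn=[0,0,0,0,0,0,-0.126,-0.126,-0.127])

```text
clock: 5.95
ee_pos: [0.6218, 0.3223, 0.362]
tcp_rot: [[-0.04, 0.999, -0.0], [0.999, 0.04, -0.0], [-0.0, -0.0, -1.0]]
ft_force: [-0.1, -0.1, -1.7]
width: 0.0275
grip_force: 50.0
```

>>> servo_tool(gripper=[20,20,20,20,20,20,20,20,20,20], xyz=[[-20,-10,0],[-25,-12,0],[-30,-13,0],[-30,-13,0],[-30,-13,0],[-30,-13,0],[-30,-13,0],[-26,-7,0],[-15,-5,0],[-8,0,0]], turn=[0,0,0,0,0,0,0,0,0,0])

```text
clock: 7.2
ee_pos: [0.5317, 0.0745, 0.3619]
tcp_rot: [[-0.035, 0.999, 0.0], [0.999, 0.035, 0.0], [0.0, 0.0, -1.0]]
ft_force: [1.6, -0.1, -3.3]
width: 0.0277
grip_force: 50.0
```

```bash
python3 pose.py
python3 - <<'E'
import cv2
from h import *
f=grab("side"); g=grab("scene")
a=f["color"][180:380,220:431]; b=g["color"][180:320,250:450]
a=cv2.resize(a,None,fx=2,fy=2,interpolation=2); b=cv2.resize(b,None,fx=1.9,fy=1.9,interpolation=2)
im=np.zeros((400,a.shape[1]+b.shape[1],3),np.uint8); im[:400,:a.shape[1]]=a; im[:b.shape[0],a.shape[1]:]=b
cv2.imwrite("pics/v2.png",im[:,:,::-1]); print(im.shape,a.shape)
E
```

```text
t 7.2 p [0.5317 0.0745 0.3619] ydeg 2.03 tilt [ 0.  0. -1.] w 0.02772845375850561 grip 49.990832805633545 F [ 1.63 -0.14 -3.32] M [-0.    0.06  0.02]
cradle xy mm [-94.2  -9.9] q [0.12 0.35 1.86 0.   0.93 0.08]
(400, 802, 3) (400, 422, 3)
```

View pics/v2.png

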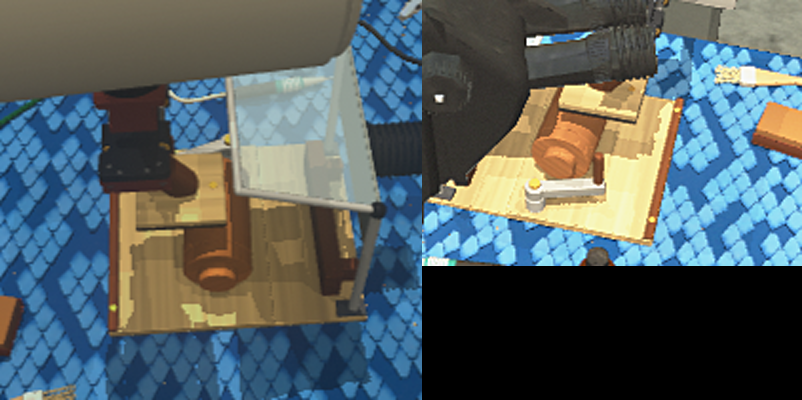

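The block hangs level over the blank: pad front near corner at (333,293) in the side view, with the blank's near end sticking out at (330,315). Lower to contact.

>>> servo_tool(gripper=[20,20,20,20,20], xyz=[[0,0,8],[0,0,8],[0,0,6],[0,0,3],[0,0,0]], turn=[0,0,0,0,0])

```text
clock: 7.92
ee_pos: [0.5318, 0.0751, 0.3363]
tcp_rot: [[-0.036, 0.999, -0.001], [0.999, 0.036, -0.0], [-0.0, -0.001, -1.0]]
ft_force: [-0.2, 0.0, -2.6]
width: 0.0275
grip_force: 50.0
```

>>> servo_tool(gripper=[20,20], xyz=[[0,0,2],[0,0,0]], turn=[0,0])

```text
clock: 8.18
ee_pos: [0.5318, 0.075, 0.3347]
tcp_rot: [[-0.036, 0.999, 0.0], [0.999, 0.036, 0.0], [0.0, 0.0, -1.0]]
ft_force: [0.0, -0.4, -2.4]
width: 0.028
grip_force: 50.0
```

>>> servo_tool(gripper=[20,20], xyz=[[0,0,1],[0,0,0]], turn=[0,0])

```text
clock: 8.43
ee_pos: [0.5319, 0.075, 0.3338]
tcp_rot: [[-0.036, 0.999, 0.0], [0.999, 0.036, -0.0], [-0.0, 0.0, -1.0]]
ft_force: [-0.4, -0.5, -1.9]
width: 0.0276
grip_force: 50.0
```

>>> servo_tool(gripper=[20,20], xyz=[[0,0,1],[0,0,0]], turn=[0,0])

```text
clock: 8.68
ee_pos: [0.5319, 0.075, 0.3335]
tcp_rot: [[-0.036, 0.999, 0.0], [0.999, 0.036, -0.0], [-0.0, 0.0, -1.0]]
ft_force: [-1.9, -0.1, 5.8]
width: 0.0277
grip_force: 50.0
```

>>> servo_tool(gripper=[20,20], xyz=[[0,0,1],[0,0,0]], turn=[0,0])

```text
clock: 8.93
ee_pos: [0.5319, 0.075, 0.3327]
tcp_rot: [[-0.036, 0.999, 0.0], [0.999, 0.036, -0.0], [-0.0, 0.0, -1.0]]
ft_force: [-2.8, 0.2, 7.5]
width: 0.0281
grip_force: 50.0
```

>>> servo_tool(gripper=[20,20,20,20,20,20,20,20,20,20], xyz=[[0,0,-0.5],[-3,0,0],[-5,0,0],[-6,0,0],[-6,0,0],[-6,0,0],[-6,0,0],[-6,0,0],[-3,0,0],[0,0,0]], turn=[0,0,0,0,0,0,0,0,0,0])

```text
clock: 10.18
ee_pos: [0.5326, 0.0336, 0.3329]
tcp_rot: [[-0.035, 0.999, -0.002], [0.999, 0.035, -0.0], [-0.0, -0.002, -1.0]]
ft_force: [-7.2, 0.0, 13.0]
width: 0.0278
grip_force: 50.0
```

```bash
python3 pose.py
python3 - <<'E'
import cv2
from h import *
f=grab("side"); g=grab("scene")
a=f["color"][180:380,220:431]; b=g["color"][180:320,250:450]
a=cv2.resize(a,None,fx=2,fy=2,interpolation=2); b=cv2.resize(b,None,fx=1.9,fy=1.9,interpolation=2)
im=np.zeros((400,a.shape[1]+b.shape[1],3),np.uint8); im[:400,:a.shape[1]]=a; im[:b.shape[0],a.shape[1]:]=b
cv2.imwrite("pics/v3.png",im[:,:,::-1])
E
```

```text
t 10.175 p [0.5326 0.0336 0.3329] ydeg 2.03 tilt [-0.002 -0.    -1.   ] w 0.027799515578364943 grip 50.015491247177124 F [-7.17  0.04 13.  ] M [-0.97  1.49 -0.42]
cradle xy mm [-53.3 -10.5] q [ 0.04  0.39  1.88 -0.    0.87  0.01]
```

View pics/v3.png

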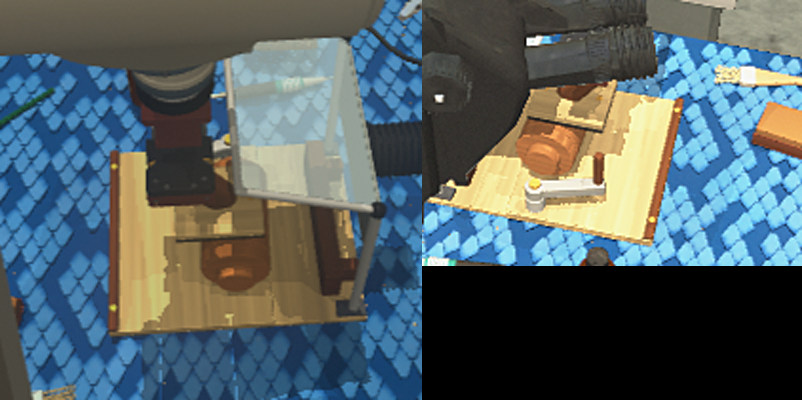

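Blank near spigot moved from (327,316) to (337,316) in the side view, and the pad is still flat on top of it. Check the travel in mm.

Run:
```python
from h import *
S=L("side")
a,b=onz(S,220+214/2,180+272/2,.052),onz(S,220+235/2,180+272/2,.052); print(a,b,np.linalg.norm(a-b))
```

```text
[0.46778397 0.00134122 0.052     ] [ 0.46711151 -0.02273898  0.052     ] 0.024089590593884894
```

>>> servo_tool(gripper=[20,20,20,20,20,20,20,20,20,20], xyz=[[0,0,-1],[0,0,-3],[0,0,-8],[5,0,0],[10,0,0],[5,0,0],[0,0,5],[0,0,4],[0,0,1.5],[0,0,0]], turn=[0,0,0,0,0,0,0,0,0,0])

```text
clock: 11.52
ee_pos: [0.5325, 0.0538, 0.3334]
tcp_rot: [[-0.036, 0.999, -0.001], [0.999, 0.036, -0.0], [-0.0, -0.001, -1.0]]
ft_force: [0.1, 0.1, -2.7]
width: 0.0278
grip_force: 50.0
```

>>> servo_tool(gripper=[20,20], xyz=[[0,0,1],[0,0,0]], turn=[0,0])

```text
clock: 11.78
ee_pos: [0.5327, 0.054, 0.3329]
tcp_rot: [[-0.036, 0.999, 0.0], [0.999, 0.036, -0.0], [-0.0, 0.0, -1.0]]
ft_force: [-0.1, -0.2, -0.9]
width: 0.0278
grip_force: 50.0
```

>>> servo_tool(gripper=[20,20,20,20,20,20,20,20], xyz=[[0,0,0.8],[-3,0,0],[-5,0,0],[-6,0,0],[-6,0,0],[-5,0,0],[-3,0,0],[0,0,0]], turn=[0,0,0,0,0,0,0,0])

```text
clock: 12.78
ee_pos: [0.5331, 0.0257, 0.3328]
tcp_rot: [[-0.036, 0.999, -0.001], [0.999, 0.036, -0.0], [-0.0, -0.001, -1.0]]
ft_force: [-5.9, -0.2, 10.9]
width: 0.0279
grip_force: 50.0
```

>>> servo_tool(gripper=[20,20,20,20,20,20,20], xyz=[[0,0,-2],[0,0,-6],[0,0,-12],[15,0,0],[25,0,0],[25,0,0],[10,0,0]], turn=[0,0,0,0,0,0,0])

```text
clock: 13.65
ee_pos: [0.5307, 0.1027, 0.3519]
tcp_rot: [[-0.038, 0.999, 0.0], [0.999, 0.038, 0.0], [0.0, 0.0, -1.0]]
ft_force: [0.2, -0.3, -1.7]
width: 0.0275
grip_force: 50.0
```

```bash
python3 pose.py
python3 - <<'E'
import cv2
from h import *
f=grab("side"); g=grab("scene")
a=f["color"][180:380,220:431]; b=g["color"][180:320,250:450]
a=cv2.resize(a,None,fx=2,fy=2,interpolation=2); b=cv2.resize(b,None,fx=1.9,fy=1.9,interpolation=2)
im=np.zeros((400,a.shape[1]+b.shape[1],3),np.uint8); im[:400,:a.shape[1]]=a; im[:b.shape[0],a.shape[1]:]=b
cv2.imwrite("pics/v4.png",im[:,:,::-1])
E
```

```text
t 13.65 p [0.5307 0.1027 0.3519] ydeg 2.16 tilt [ 0.  0. -1.] w 0.02747337037545144 grip 49.997241497039795 F [ 0.16 -0.27 -1.73] M [0.02 0.07 0.02]
cradle xy mm [-122.4   -9.9] q [0.17 0.37 1.86 0.   0.91 0.13]
```

View pics/v4.png

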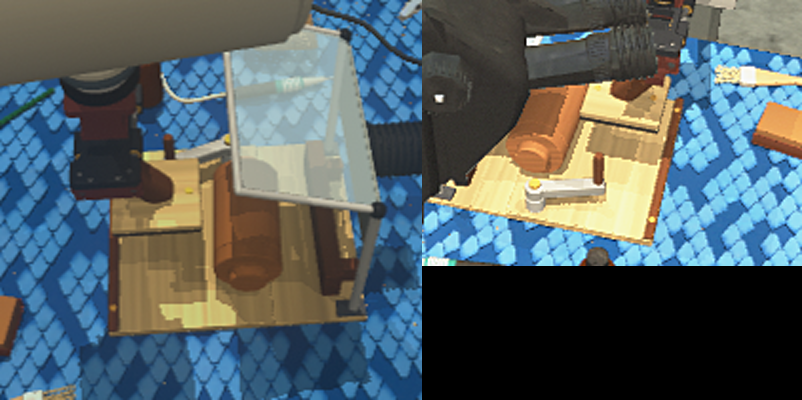

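The blank now sits at about cradle x = +20 (near spigot at (344,315) in the side view) and the block hangs clear behind it. The rim stops a vertical tool from going further on top, so I'll finish the push gently with the pad's front edge at axis height.

>>> servo_tool(gripper=[20,20,20,20,20,20,20], xyz=[[0,0,10],[0,0,15],[0,0,15],[0,0,15],[0,0,9],[0,0,2],[0,0,0]], turn=[0,0,0,0,0,0,0])

```text
clock: 14.62
ee_pos: [0.5311, 0.101, 0.286]
tcp_rot: [[-0.036, 0.999, 0.0], [0.999, 0.036, 0.0], [0.0, 0.0, -1.0]]
ft_force: [0.6, 0.3, -2.4]
width: 0.0281
grip_force: 50.0
```

>>> servo_tool(gripper=[20,20,20,20,20,20,20,20,20], xyz=[[-3,0,0],[-4,0,0],[-5,0,0],[-5,0,0],[-5,0,0],[-5,0,0],[-5,0,0],[-5,0,0],[-5,0,0]], turn=[0,0,0,0,0,0,0,0,0])

```text
clock: 15.75
ee_pos: [0.5324, 0.0587, 0.2859]
tcp_rot: [[-0.036, 0.999, 0.0], [0.999, 0.036, -0.0], [-0.0, 0.0, -1.0]]
ft_force: [0.3, -0.2, -2.4]
width: 0.0279
grip_force: 50.0
```

>>> servo_tool(gripper=[20,20,20,20], xyz=[[-4,0,0],[-3,0,0],[-2,0,0],[0,0,0]], turn=[0,0,0,0])

```text
clock: 16.25
ee_pos: [0.5327, 0.0499, 0.2859]
tcp_rot: [[-0.036, 0.999, 0.0], [0.999, 0.036, -0.0], [-0.0, 0.0, -1.0]]
ft_force: [-0.7, 0.6, -2.3]
width: 0.0277
grip_force: 50.0
```

```bash
python3 pose.py
python3 - <<'E'
import cv2
from h import *
f=grab("side"); g=grab("scene")
a=f["color"][180:380,220:431]; b=g["color"][180:320,250:450]
a=cv2.resize(a,None,fx=2,fy=2,interpolation=2); b=cv2.resize(b,None,fx=1.9,fy=1.9,interpolation=2)
im=np.zeros((400,a.shape[1]+b.shape[1],3),np.uint8); im[:400,:a.shape[1]]=a; im[:b.shape[0],a.shape[1]:]=b
cv2.imwrite("pics/v5.png",im[:,:,::-1])
E
```

```text
t 16.25 p [0.5327 0.0499 0.2859] ydeg 2.06 tilt [ 0. -0. -1.] w 0.027710278002512318 grip 49.997273683547974 F [-0.73  0.58 -2.33] M [0.05 0.05 0.04]
cradle xy mm [-69.6  -9.8] q [ 0.07  0.47  1.91 -0.    0.77  0.04]
```

View pics/v5.png

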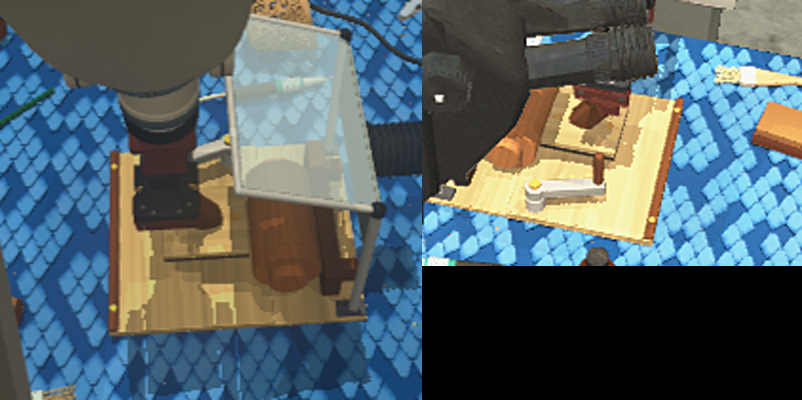

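Blank's near spigot is now at (364,316) in the side view, next to the fence, so it appears to have dropped home. Nudge gently until contact to seat it square.

>>> servo_tool(gripper=[20,20,20], xyz=[[-2,0,0],[-1,0,0],[0,0,0]], turn=[0,0,0])

```text
clock: 16.73
ee_pos: [0.5328, 0.0476, 0.286]
tcp_rot: [[-0.036, 0.999, 0.0], [0.999, 0.036, 0.001], [0.001, 0.0, -1.0]]
ft_force: [0.6, 5.1, -1.5]
width: 0.028
grip_force: 50.0
```

>>> servo_tool(gripper=[20,20,20], xyz=[[-1,0,0],[-1,0,0],[0,0,0]], turn=[0,0,0])

```text
clock: 17.1
ee_pos: [0.5328, 0.0467, 0.2863]
tcp_rot: [[-0.035, 0.999, -0.0], [0.999, 0.035, 0.003], [0.003, 0.0, -1.0]]
ft_force: [-2.5, 14.7, 2.2]
width: 0.0275
grip_force: 50.0
```

>>> servo_tool(gripper=[20,20,20], xyz=[[-1,0,0],[-1,0,0],[0,0,0]], turn=[0,0,0])

```text
clock: 17.48
ee_pos: [0.5329, 0.0448, 0.2864]
tcp_rot: [[-0.035, 0.999, 0.0], [0.999, 0.035, 0.004], [0.004, 0.0, -1.0]]
ft_force: [-2.0, 15.2, 2.9]
width: 0.028
grip_force: 50.0
```

Blank is seated against the fence (contact force 15 N, no more travel). Back off, raise the sole to about 75 mm, and go round behind the keeper peg.

>>> servo_tool(gripper=[20,20,20,20,20,20,20,20,20], xyz=[[3,0,0],[7,0,0],[15,0,0],[20,0,-5],[20,0,-10],[20,0,-10],[15,0,-6],[10,0,0],[3,0,0]], turn=[0,0,0,0,0,0,0,0,0])

```text
clock: 18.6
ee_pos: [0.5287, 0.1565, 0.3167]
tcp_rot: [[-0.037, 0.999, -0.0], [0.999, 0.037, -0.0], [-0.0, -0.0, -1.0]]
ft_force: [0.4, 0.6, -2.7]
width: 0.0275
grip_force: 50.0
```

>>> servo_tool(gripper=[20,20,20,20,20], xyz=[[0,12,0],[0,20,0],[0,20,0],[0,10,0],[0,0,0]], turn=[0,0,0,0,0])

```text
clock: 19.23
ee_pos: [0.5914, 0.1577, 0.3164]
tcp_rot: [[-0.035, 0.999, -0.0], [0.999, 0.035, -0.0], [-0.0, -0.0, -1.0]]
ft_force: [-0.4, -0.5, -2.8]
width: 0.0278
grip_force: 50.0
```

```bash
python3 pose.py
python3 - <<'E'
import cv2
from h import *
f=grab("side"); g=grab("scene")
a=f["color"][180:380,220:431]; b=g["color"][180:320,250:450]
a=cv2.resize(a,None,fx=2,fy=2,interpolation=2); b=cv2.resize(b,None,fx=1.9,fy=1.9,interpolation=2)
im=np.zeros((400,a.shape[1]+b.shape[1],3),np.uint8); im[:400,:a.shape[1]]=a; im[:b.shape[0],a.shape[1]:]=b
cv2.imwrite("pics/v6.png",im[:,:,::-1])
E
```

```text
t 19.225 p [0.5914 0.1577 0.3164] ydeg 2.02 tilt [-0. -0. -1.] w 0.027816955067255643 grip 49.993847608566284 F [-0.43 -0.5  -2.8 ] M [ 0.04  0.06 -0.  ]
cradle xy mm [-175.3   52.8] q [ 0.24  0.51  1.72 -0.    0.91  0.21]
```

View pics/v6.png

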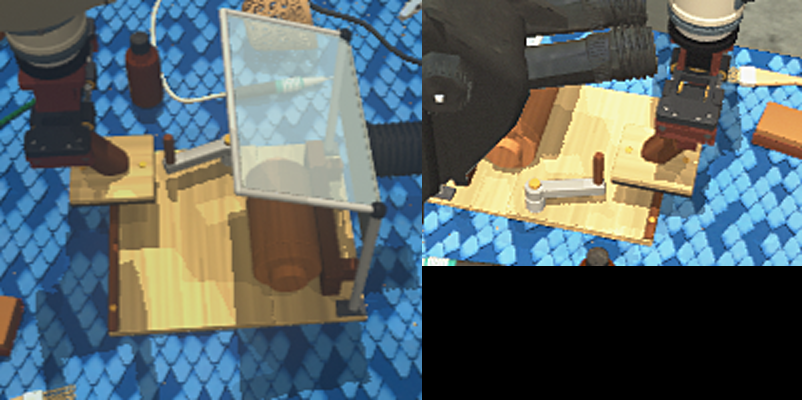

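Block is right behind the peg (peg at (304,255), pad front edge at (297,262) in the side view), and the blank lies parallel to the fence. Sweep the keeper.

>>> servo_tool(gripper=[20,20,20,20,20,20,20,20,20,20], xyz=[[-4,0,0],[-7,0,0],[-9,0,0],[-10,0,0],[-10,0,0],[-10,0,0],[-10,0,0],[-10,0,0],[-8,0,0],[-4,0,0]], turn=[0,0,0,0,0,0,0,0,0,0])

```text
clock: 20.58
ee_pos: [0.5939, 0.0755, 0.3169]
tcp_rot: [[-0.035, 0.999, 0.0], [0.999, 0.035, -0.0], [-0.0, 0.0, -1.0]]
ft_force: [-0.8, 1.3, -2.5]
width: 0.028
grip_force: 50.0
```

>>> servo_tool(gripper=[20,20,20], xyz=[[-3,0,0],[-2,0,0],[0,0,0]], turn=[0,0,0])

```text
clock: 20.95
ee_pos: [0.5941, 0.0712, 0.3169]
tcp_rot: [[-0.036, 0.999, 0.0], [0.999, 0.036, -0.0], [-0.0, 0.0, -1.0]]
ft_force: [0.9, 0.4, -3.2]
width: 0.0283
grip_force: 50.0
```

>>> servo_tool(gripper=[20,20], xyz=[[-1.5,0,0],[0,0,0]], turn=[0,0])

```text
clock: 21.2
ee_pos: [0.5941, 0.0698, 0.3169]
tcp_rot: [[-0.036, 0.999, 0.0], [0.999, 0.036, -0.0], [-0.0, 0.0, -1.0]]
ft_force: [0.3, 0.3, -2.3]
width: 0.0283
grip_force: 50.0
```

>>> servo_tool(gripper=[20,20], xyz=[[-2,0,0],[0,0,0]], turn=[0,0])

```text
clock: 21.45
ee_pos: [0.5941, 0.0676, 0.3169]
tcp_rot: [[-0.036, 0.999, -0.0], [0.999, 0.036, -0.0], [-0.0, -0.0, -1.0]]
ft_force: [-1.1, 0.4, -3.0]
width: 0.028
grip_force: 50.0
```

>>> servo_tool(gripper=[20,20], xyz=[[-2,0,0],[0,0,0]], turn=[0,0])

```text
clock: 21.7
ee_pos: [0.5942, 0.0656, 0.3169]
tcp_rot: [[-0.036, 0.999, 0.0], [0.999, 0.036, -0.0], [-0.0, 0.0, -1.0]]
ft_force: [-0.3, 0.5, -2.2]
width: 0.0275
grip_force: 50.0
```

```bash
python3 pose.py
python3 - <<'E'
import cv2
from h import *
f=grab("side"); g=grab("scene")
a=f["color"][180:380,220:431]; b=g["color"][180:320,250:450]
a=cv2.resize(a,None,fx=2,fy=2,interpolation=2); b=cv2.resize(b,None,fx=1.9,fy=1.9,interpolation=2)
im=np.zeros((400,a.shape[1]+b.shape[1],3),np.uint8); im[:400,:a.shape[1]]=a; im[:b.shape[0],a.shape[1]:]=b
cv2.imwrite("pics/v7.png",im[:,:,::-1])
E
```

```text
t 21.7 p [0.5942 0.0656 0.3169] ydeg 2.06 tilt [ 0. -0. -1.] w 0.027533683872675806 grip 49.99745428562164 F [-0.28  0.51 -2.23] M [ 0.08  0.14 -0.08]
cradle xy mm [-83.1  52.2] q [ 0.09  0.49  1.75 -0.    0.9   0.05]
```

I've now viewed 11 pictures, one over the limit of 10, so I won't view any more; from here I'll use forces and colour masks.

>>> servo_tool(gripper=[20,20], xyz=[[-2,0,0],[0,0,0]], turn=[0,0])

```text
clock: 22.05
ee_pos: [0.5943, 0.0636, 0.3169]
tcp_rot: [[-0.036, 0.999, -0.0], [0.999, 0.036, -0.0], [-0.0, -0.0, -1.0]]
ft_force: [0.7, 0.7, -1.6]
width: 0.028
grip_force: 50.0
```

>>> servo_tool(gripper=[20,20], xyz=[[-2,0,0],[0,0,0]], turn=[0,0])

```text
clock: 22.3
ee_pos: [0.5944, 0.0616, 0.3169]
tcp_rot: [[-0.036, 0.999, 0.0], [0.999, 0.036, -0.0], [-0.0, 0.0, -1.0]]
ft_force: [0.3, 0.7, -2.9]
width: 0.0276
grip_force: 50.0
```

```bash
python3 pose.py
python3 - <<'E'
from h import *
g=grab("scene"); C=g
O=np.array([.545,-.0193]);xc=np.array([.036,-.9994]);yc=np.array([.9994,.036])
P=np.r_[O+.006*xc+.105*yc]
def pt(x,y,z): return np.r_[O+x*xc+y*yc,z]
for a in (.33,1.2,1.35,1.45,1.571):
    q=pt(.006-.08*np.cos(a),.105-.08*np.sin(a),.0); 
    print(a,[proj(g,np.r_[q[:2],z]).round(0).tolist() for z in(.06,.105)])
hsv=cv2.cvtColor(g["color"],cv2.COLOR_RGB2HSV)
# steel arm: low saturation, bright, near the pivot
m=((hsv[...,1]<40)&(hsv[...,2]>110)).astype(np.uint8); m[:, :250]=0; m[:250]=0; m[320:]=0; m[:,400:]=0
n,l,st,ce=cv2.connectedComponentsWithStats(m)
for i in range(1,n):
    if st[i,4]>15: print("steel",st[i],ce[i].round(0))
E
```

```text
t 22.3 p [0.5944 0.0616 0.3169] ydeg 2.06 tilt [ 0. -0. -1.] w 0.027618397106648224 grip 49.99752402305603 F [ 0.28  0.7  -2.93] M [ 0.06  0.09 -0.05]
cradle xy mm [-79.1  52.2] q [ 0.08  0.49  1.75 -0.    0.9   0.05]
0.33 [[342.0, 273.0], [342.0, 260.0]]
1.2 [[328.0, 254.0], [328.0, 242.0]]
1.35 [[324.0, 253.0], [323.0, 240.0]]
1.45 [[321.0, 252.0], [320.0, 239.0]]
1.571 [[317.0, 251.0], [317.0, 238.0]]
steel [305 255  14  29 113] [312. 270.]
steel [258 278   8   6  21] [262. 281.]
steel [306 285   9   7  21] [311. 289.]
steel [253 315  12   5  48] [258. 317.]
```

>>> servo_tool(gripper=[20,20], xyz=[[-2,0,0],[0,0,0]], turn=[0,0])

```text
clock: 22.6
ee_pos: [0.5944, 0.0596, 0.3169]
tcp_rot: [[-0.036, 0.999, 0.0], [0.999, 0.036, -0.0], [-0.0, 0.0, -1.0]]
ft_force: [-0.5, 0.4, -2.1]
width: 0.0275
grip_force: 50.0
```

>>> servo_tool(gripper=[20,20], xyz=[[-2,0,0],[0,0,0]], turn=[0,0])

```text
clock: 22.85
ee_pos: [0.5945, 0.0576, 0.3169]
tcp_rot: [[-0.036, 0.999, 0.0], [0.999, 0.036, -0.0], [-0.0, 0.0, -1.0]]
ft_force: [-0.1, -0.0, -2.4]
width: 0.0275
grip_force: 50.0
```

>>> servo_tool(gripper=[20,20], xyz=[[-2,0,0],[0,0,0]], turn=[0,0])

```text
clock: 23.1
ee_pos: [0.5946, 0.0556, 0.3169]
tcp_rot: [[-0.036, 0.999, 0.0], [0.999, 0.036, -0.0], [-0.0, 0.0, -1.0]]
ft_force: [-0.3, 0.1, -2.8]
width: 0.0277
grip_force: 50.0
```

```bash
cat > k.py <<'E'
from h import *
g=grab("scene")
O=np.array([.545,-.0193]);xc=np.array([.036,-.9994]);yc=np.array([.9994,.036])
hsv=cv2.cvtColor(g["color"],cv2.COLOR_RGB2HSV)
m=((hsv[...,1]<40)&(hsv[...,2]>110))
def cr(u,v,z):
    w=onz(g,u,v,z)[:2]-O; return (1000*np.array([w@xc,w@yc])).round(0).tolist()
for v in range(244,284,3):
    u=np.flatnonzero(m[v,295:360])+295
    if len(u): print(v,u.min(),u.max(),cr(u.min(),v,.053),cr(u.max(),v,.053))
r=g["color"][225:262:2,306:346:2]
b=((hsv[...,0]<15)&(hsv[...,1]>100)&(hsv[...,2]<130))
for v in range(228,262,2): print(v,"".join("#" if b[v,u] else ("s" if m[v,u] else ".") for u in range(290,350)))
E
python3 pose.py;python3 k.py
```

```text
t 23.1 p [0.5946 0.0556 0.3169] ydeg 2.06 tilt [ 0. -0. -1.] w 0.027737564681578248 grip 49.997509717941284 F [-0.32  0.06 -2.82] M [ 0.13  0.1  -0.06]
cradle xy mm [-73.1  52.2] q [ 0.07  0.49  1.75 -0.    0.9   0.04]
256 314 315 [10.0, 38.0] [8.0, 37.0]
259 312 314 [13.0, 48.0] [8.0, 47.0]
262 311 313 [12.0, 58.0] [8.0, 57.0]
265 310 312 [12.0, 68.0] [7.0, 67.0]
268 310 312 [10.0, 78.0] [5.0, 76.0]
271 309 312 [10.0, 87.0] [2.0, 86.0]
274 312 314 [-0.0, 95.0] [-5.0, 93.0]
277 305 313 [14.0, 108.0] [-5.0, 103.0]
280 306 312 [9.0, 116.0] [-5.0, 112.0]
228 ..............................#.......s.....................
230 .............................#.............s................
232 ............................##.........................s....
234 ...........................##.....#.........................
236 ...........................#......###...#####...............
238 .........................####......#....######.#########....
240 ........................######.....#########################
242 ........................######........#.###################.
244 ........................######...............###############
246 .....................#########.............#################
248 ....................#.########...........###################
250 .....................###.####...........####################
252 ..#..................##..###............#################...
254 #....................#..s.##...........#################....
256 ....................##..ss.............###############......
258 ....................#..sss...............###########........
260 .......................ss...................................
```

Run:
```python
from h import *
S=L("side")
O=np.array([.545,-.0193]);xc=np.array([.036,-.9994]);yc=np.array([.9994,.036])
for nm,u,v,z in [("front near",155,196,.091),("front far",155,136,.091),("back near",70,203,.091),("back far",76,140,.091)]:
    w=onz(S,220+u/2,180+v/2,z)[:2]-O; print(nm,(1000*w@xc).round(1),(1000*w@yc).round(1))
f=grab("side"); hsv=cv2.cvtColor(f["color"],cv2.COLOR_RGB2HSV)
# brightness profile along cradle x at y=15,30 mm on plane z=.091 
for y in (.012,.03,.05):
    row=[]
    for x in range(-60,40,4):
        p=proj(f,np.r_[O+x/1000*xc+y*yc,.091]).round().astype(int); row.append(tuple(hsv[p[1],p[0]].tolist()))
    print(y,[(x,)+r for x,r in zip(range(-60,40,4),row)])
```

```text
front near -87.0 5.9
front far -85.7 91.2
back near -185.7 2.9
back far -181.9 91.7
0.012 [(-60, 19, 123, 159), (-56, 19, 123, 154), (-52, 19, 117, 131), (-48, 19, 118, 136), (-44, 19, 121, 145), (-40, 19, 128, 202), (-36, 19, 129, 204), (-32, 21, 124, 203), (-28, 24, 116, 205), (-24, 24, 115, 206), (-20, 24, 115, 206), (-16, 20, 127, 200), (-12, 20, 127, 200), (-8, 19, 127, 201), (-4, 19, 126, 184), (0, 11, 92, 58), (4, 15, 65, 78), (8, 24, 33, 188), (12, 23, 34, 166), (16, 27, 37, 152), (20, 32, 23, 163), (24, 32, 25, 164), (28, 30, 25, 165), (32, 28, 26, 167), (36, 27, 29, 169)]
0.03 [(-60, 19, 115, 126), (-56, 19, 116, 127), (-52, 19, 118, 128), (-48, 19, 112, 123), (-44, 19, 110, 111), (-40, 19, 112, 109), (-36, 19, 128, 188), (-32, 19, 127, 189), (-28, 19, 125, 187), (-24, 19, 126, 186), (-20, 19, 127, 185), (-16, 20, 126, 186), (-12, 19, 127, 207), (-8, 19, 128, 210), (-4, 19, 126, 190), (0, 19, 48, 100), (4, 19, 42, 103), (8, 24, 35, 196), (12, 23, 34, 178), (16, 29, 38, 202), (20, 26, 34, 182), (24, 32, 23, 163), (28, 30, 25, 164), (32, 28, 26, 166), (36, 28, 26, 167)]
0.05 [(-60, 8, 77, 60), (-56, 11, 81, 60), (-52, 11, 82, 62), (-48, 10, 85, 63), (-44, 11, 85, 63), (-40, 10, 88, 64), (-36, 11, 88, 64), (-32, 10, 86, 62), (-28, 19, 122, 159), (-24, 19, 123, 179), (-20, 19, 122, 178), (-16, 19, 153, 195), (-12, 19, 131, 189), (-8, 19, 121, 184), (-4, 19, 120, 179), (0, 22, 33, 176), (4, 22, 36, 164), (8, 23, 33, 188), (12, 25, 35, 167), (16, 29, 37, 179), (20, 30, 38, 201), (24, 30, 35, 196), (28, 30, 36, 197), (32, 30, 34, 193), (36, 29, 39, 204)]
```

The block has pitched or slipped a little in the grip. Its real front edge is at cradle x ≈ -2, in contact with the peg, and the peg's image columns (314–319) match the end-stop prediction (317). The keeper is across, so retreat and put the block down on the left.

>>> servo_tool(gripper=[20,20,20,20,20,20,20,20,20,20], xyz=[[5,0,0],[15,0,0],[25,0,0],[30,0,-5],[30,0,-5],[30,0,-5],[30,0,0],[30,0,0],[30,0,0],[20,0,0]], turn=[0,0,0,0,0,0,0,0,0,0])

```text
clock: 24.45
ee_pos: [0.5852, 0.3027, 0.3318]
tcp_rot: [[-0.037, 0.999, 0.0], [0.999, 0.037, 0.0], [0.0, 0.0, -1.0]]
ft_force: [-0.1, 0.4, -3.4]
width: 0.0282
grip_force: 50.0
```

>>> servo_tool(gripper=[20,20,20,20,20,20], xyz=[[0,0,15],[0,0,15],[0,0,15],[0,0,10],[0,0,5],[0,0,0]], turn=[0,0,0,0,0,0])

```text
clock: 25.2
ee_pos: [0.5858, 0.3004, 0.2716]
tcp_rot: [[-0.036, 0.999, -0.0], [0.999, 0.036, -0.0], [-0.0, -0.0, -1.0]]
ft_force: [0.1, 0.1, -1.9]
width: 0.0276
grip_force: 50.0
```

```bash
python3 pose.py; python3 k.py | head -9
python3 - <<'E'
from h import *
f=grab("side")
O=np.array([.545,-.0193]);xc=np.array([.036,-.9994]);yc=np.array([.9994,.036])
hsv=cv2.cvtColor(f["color"],cv2.COLOR_RGB2HSV)
m=((hsv[...,0]>12)&(hsv[...,0]<32)&(hsv[...,1]>60)&(hsv[...,2]>80)).astype(np.uint8); m[:, :150]=0;m[:,272:]=0;m[:230]=0;m[330:]=0
n,l,st,ce=cv2.connectedComponentsWithStats(m)
for i in range(1,n):
    if st[i,4]>80:
        print(st[i]); r=cv2.minAreaRect(np.argwhere(l==i)[:,::-1].astype(np.float32)); 
        for q in cv2.boxPoints(r): print(q.round(1),onz(f,*q,.016).round(3),onz(f,*q,.040).round(3))
E
```

```text
t 25.2 p [0.5858 0.3004 0.2716] ydeg 2.05 tilt [-0. -0. -1.] w 0.02763578101605036 grip 49.99776363372803 F [ 0.05  0.09 -1.92] M [ 0.02  0.07 -0.01]
cradle xy mm [-318.    52.3] q [0.46 0.63 1.63 0.   0.88 0.42]
256 320 320 [-4.0, 34.0] [-4.0, 34.0]
259 312 319 [13.0, 48.0] [-4.0, 44.0]
262 311 318 [12.0, 58.0] [-4.0, 54.0]
265 310 316 [12.0, 68.0] [-2.0, 65.0]
268 310 316 [10.0, 78.0] [-4.0, 74.0]
271 309 315 [10.0, 87.0] [-5.0, 84.0]
274 312 314 [-0.0, 95.0] [-5.0, 93.0]
277 304 313 [16.0, 108.0] [-5.0, 103.0]
280 306 312 [9.0, 116.0] [-5.0, 112.0]
[192 262  44  33 915]
[192. 262.] [0.65  0.349 0.016] [0.634 0.341 0.04 ]
[235. 262.] [0.646 0.237 0.016] [0.631 0.231 0.04 ]
[235. 294.] [0.552 0.228 0.016] [0.538 0.222 0.04 ]
[192. 294.] [0.555 0.334 0.016] [0.541 0.326 0.04 ]
```

Keeper confirmed across: its edges are parallel to cradle y at x = -4 and +12. Set the block down slowly, with a lighter grip so its sole can settle flat.

>>> servo_tool(gripper=[20,20,20,20,20], xyz=[[0,0,4],[0,0,4],[0,0,3],[0,0,2],[0,0,0]], turn=[0,0,0,0,0], grip_force=20)

```text
clock: 25.92
ee_pos: [0.5857, 0.3006, 0.2586]
tcp_rot: [[-0.036, 0.999, -0.0], [0.999, 0.036, -0.0], [-0.0, -0.0, -1.0]]
ft_force: [-0.3, 0.5, -2.1]
width: 0.028
grip_force: 20.0
```

>>> servo_tool(gripper=[20,20,20,20], xyz=[[0,0,3],[0,0,3],[0,0,2],[0,0,0]], turn=[0,0,0,0], grip_force=12)

```text
clock: 26.42
ee_pos: [0.5858, 0.3008, 0.251]
tcp_rot: [[-0.036, 0.999, 0.0], [0.999, 0.036, 0.0], [0.0, 0.0, -1.0]]
ft_force: [-0.0, 0.4, -0.8]
width: 0.0275
grip_force: 12.0
```

>>> servo_tool(gripper=[20,20,20,20], xyz=[[0,0,2],[0,0,2],[0,0,1],[0,0,0]], turn=[0,0,0,0])

```text
clock: 26.92
ee_pos: [0.5861, 0.3007, 0.2461]
tcp_rot: [[-0.036, 0.999, 0.001], [0.999, 0.036, 0.0], [0.0, 0.001, -1.0]]
ft_force: [1.0, 2.2, 3.2]
width: 0.0277
grip_force: 12.0
```

>>> servo_tool(gripper=[20,20,30,36,44,60,60,60], xyz=[[0,0,1.5],[0,0,0],[0,0,0],[0,0,0],[0,0,0],[0,0,0],[0,0,0],[0,0,0]], turn=[0,0,0,0,0,0,0,0], grip_force=5)

```text
clock: 27.92
ee_pos: [0.5858, 0.3006, 0.2444]
tcp_rot: [[-0.036, 0.999, 0.0], [0.999, 0.036, 0.0], [0.0, 0.0, -1.0]]
ft_force: [-0.4, 0.3, 0.3]
width: 0.0597
grip_force: 0.0
```

>>> servo_tool(gripper=[60,60,60,60,60,60,60], xyz=[[0,0,-8],[0,0,-15],[0,0,-25],[0,0,-40],[0,0,-40],[0,0,-30],[0,0,0]], turn=[0,0,0,0,0,0,0])

```text
clock: 28.8
ee_pos: [0.5863, 0.3009, 0.4065]
tcp_rot: [[-0.036, 0.999, 0.006], [0.999, 0.036, 0.003], [0.003, 0.006, -1.0]]
ft_force: [0.4, 0.7, -0.2]
width: 0.06
grip_force: 0.0
```

```bash
python3 pose.py; python3 k.py | head -8
python3 - <<'E'
from h import *
O=np.array([.545,-.0193]);xc=np.array([.036,-.9994]);yc=np.array([.9994,.036])
f=grab("wrist")
hsv=cv2.cvtColor(f["color"],cv2.COLOR_RGB2HSV)
m=((hsv[...,0]>12)&(hsv[...,0]<32)&(hsv[...,1]>60)&(hsv[...,2]>80)).astype(np.uint8); m[330:]=0
n,l,st,ce=cv2.connectedComponentsWithStats(m)
for i in range(1,n):
    if st[i,4]>500:
        print("pad",st[i]); r=cv2.minAreaRect(np.argwhere(l==i)[:,::-1].astype(np.float32))
        P=np.array([onz(f,*q,.016) for q in cv2.boxPoints(r)]); print(P.round(3).tolist(), np.linalg.norm(np.diff(P,axis=0),axis=1).round(4))
g=grab("side"); h=cv2.cvtColor(g["color"],cv2.COLOR_RGB2HSV)
# blank: orange wood
m=((h[...,0]<17)&(h[...,1]>140)&(h[...,2]>90)).astype(np.uint8); m[:230]=0;m[340:]=0;m[:,:310]=0;m[:,420:]=0
n,l,st,ce=cv2.connectedComponentsWithStats(m)
for i in range(1,n):
    if st[i,4]>100: print("blank?",st[i],ce[i].round(1))
def pr(x,y,z): return proj(g,np.r_[O+x*xc+y*yc,z]).round(0).tolist()
print("pred home near spigot end",pr(.06,-.09,.048),"rear edge",pr(.02,-.05,.048), "rear far", pr(.02,.0,.048))
print("silh rows",[(v,(np.flatnonzero(m[v])[[0,-1]]).tolist() if m[v].any() else None) for v in range(278,326,4)])
print("pred rear silh",[pr(.06-.04*.9,y,.048+.04*.43) for y in (0,-.03,-.06)])
E
```

```text
t 28.8 p [0.5863 0.3009 0.4065] ydeg 2.06 tilt [ 0.006  0.003 -1.   ] w 0.060019258201066183 grip 0.0 F [ 0.36  0.68 -0.19] M [-0.06  0.01  0.  ]
cradle xy mm [-318.5   52.8] q [0.46 0.47 1.55 0.   1.11 0.42]
256 320 320 [-4.0, 34.0] [-4.0, 34.0]
259 312 319 [13.0, 48.0] [-4.0, 44.0]
262 311 318 [12.0, 58.0] [-4.0, 54.0]
265 310 316 [12.0, 68.0] [-2.0, 65.0]
268 309 316 [12.0, 78.0] [-4.0, 74.0]
271 308 315 [12.0, 88.0] [-5.0, 84.0]
274 312 313 [-0.0, 95.0] [-2.0, 94.0]
277 304 313 [16.0, 108.0] [-5.0, 103.0]
pad [  23  146   61  130 2524]
[[0.298, 0.335, 0.016], [0.326, 0.346, 0.016], [0.354, 0.222, 0.016], [0.323, 0.209, 0.016]] [0.0301 0.127  0.0333]
pad [ 272  178   95  100 6757]
[[0.541, 0.322, 0.016], [0.628, 0.325, 0.016], [0.635, 0.226, 0.016], [0.541, 0.222, 0.016]] [0.0874 0.0992 0.094 ]
pad [ 590  280   50   42 1251]
[[0.859, 0.208, 0.016], [0.868, 0.238, 0.016], [0.927, 0.209, 0.016], [0.919, 0.178, 0.016]] [0.0308 0.0657 0.0318]
pad [ 63 293  36  32 673]
[[0.329, 0.195, 0.016], [0.359, 0.204, 0.016], [0.362, 0.17, 0.016], [0.332, 0.16, 0.016]] [0.0308 0.0349 0.0316]
blank? [346 280  24  44 533] [354.7 298.3]
blank? [355 311  17  11 109] [362.8 315.3]
pred home near spigot end [364.0, 320.0] rear edge [345.0, 305.0] rear far [343.0, 287.0]
silh rows [(278, None), (282, [348, 360]), (286, [348, 361]), (290, [348, 361]), (294, [348, 362]), (298, [347, 362]), (302, [347, 366]), (306, [346, 368]), (310, [347, 355]), (314, [348, 371]), (318, [348, 371]), (322, [355, 371])]
pred rear silh [[345.0, 283.0], [346.0, 294.0], [347.0, 306.0]]
```

```bash
python3 - <<'E'
from h import *
g=L("side")
O=np.array([.545,-.0193]);xc=np.array([.036,-.9994]);yc=np.array([.9994,.036])
im=g["im"].astype(float); s=im[...,0]-im[...,2]; r=im[...,1]/ (im[...,0]+1)
c=np.array(g["c"])
def T(xa,y0,za):  # tangent points' x (rear) of cylinder axis (x=xa,z=za): camera in cradle frame
    cx=(c[:2]-O)@xc; cz=c[2]; d=np.hypot(cx-xa,cz-za); a=np.arctan2(cz-za,cx-xa); b=np.arccos(.04/d)
    return [(xa+.04*np.cos(a+k*b),za+.04*np.sin(a+k*b)) for k in(1,-1)]
for k in T(.06,0,.048): print(np.round(k,3),[proj(g,np.r_[O+k[0]*xc+y*yc,k[1]]).round(1).tolist() for y in (.0,-.02,-.04,-.06)])
for v in range(286,316,2): print(v,[int(100*x) for x in r[v,338:380]])
E
cp /dev/null /dev/null
```

```text
[0.02  0.046] [[343.4, 287.3], [344.0, 294.6], [344.6, 302.1], [345.3, 309.7]]
[0.1   0.054] [[376.5, 283.8], [377.5, 291.1], [378.5, 298.6], [379.6, 306.2]]
286 [83, 83, 83, 83, 84, 81, 71, 69, 69, 68, 67, 66, 67, 66, 66, 66, 67, 66, 65, 65, 66, 65, 65, 67, 69, 69, 68, 70, 69, 71, 71, 70, 70, 70, 70, 72, 72, 73, 75, 83, 80, 78]
288 [81, 81, 82, 83, 82, 80, 73, 69, 68, 67, 67, 67, 66, 66, 65, 66, 67, 66, 65, 64, 66, 66, 65, 65, 68, 69, 67, 67, 69, 70, 68, 69, 69, 70, 70, 70, 73, 74, 74, 79, 81, 79]
290 [81, 82, 82, 83, 83, 82, 77, 69, 68, 68, 67, 66, 67, 67, 67, 66, 65, 66, 65, 64, 65, 66, 64, 65, 67, 68, 68, 68, 68, 67, 69, 69, 69, 69, 70, 71, 70, 72, 72, 75, 85, 77]
292 [82, 82, 82, 83, 82, 82, 77, 68, 68, 68, 66, 65, 65, 67, 66, 66, 65, 66, 64, 64, 65, 65, 65, 65, 66, 68, 67, 68, 69, 69, 68, 70, 68, 69, 69, 70, 71, 71, 72, 75, 81, 78]
294 [82, 82, 81, 82, 82, 82, 80, 68, 69, 68, 66, 66, 66, 66, 66, 66, 66, 65, 64, 64, 64, 65, 64, 64, 65, 67, 68, 68, 68, 68, 68, 69, 68, 70, 70, 70, 70, 71, 72, 73, 77, 79]
296 [82, 82, 81, 81, 82, 82, 81, 68, 68, 68, 66, 65, 64, 65, 67, 66, 66, 66, 
[... 1001 characters left out ...]
 66, 66, 65, 65, 65, 64, 64, 65, 64, 63, 63, 64, 63, 64, 64, 65, 65, 65, 68, 67, 67, 67, 67, 67, 66, 67, 66, 68, 68, 68, 69, 70, 72]
310 [82, 82, 82, 82, 82, 82, 82, 81, 71, 66, 66, 66, 64, 64, 64, 65, 66, 66, 67, 67, 68, 68, 68, 68, 68, 68, 68, 69, 69, 68, 66, 68, 68, 69, 69, 69, 68, 69, 69, 68, 69, 70]
312 [81, 82, 83, 82, 82, 82, 83, 81, 75, 69, 69, 68, 67, 66, 68, 69, 69, 69, 67, 67, 68, 66, 65, 63, 62, 62, 62, 63, 65, 66, 66, 66, 67, 68, 68, 68, 68, 69, 68, 67, 69, 68]
314 [82, 82, 83, 82, 82, 82, 83, 81, 76, 68, 66, 67, 67, 67, 66, 68, 69, 67, 65, 64, 63, 63, 62, 62, 62, 62, 62, 62, 63, 65, 64, 65, 65, 66, 69, 70, 69, 67, 68, 68, 69, 69]cp: '/dev/null' and '/dev/null' are the same file
```

Blank edge runs from (343.5,286) to (345.9,310), against a home prediction of (343.4,287) to (345.3,310). It is home and square, the keeper is across, and the block is flat on the bench.

```bash
python3 -c "
from h import *
print(env.close_job())"
```

```text
the job is handed in; nothing more can be done
None
```

The job is handed in, with no verdict shown: by my measurements the blank is home and square, the keeper is fully across and the push block stands on the bench left of the cradle. The last stretch into the seat was pushed with the pad's front edge, because the shield rim stopped the vertical tool, and I viewed 11 pictures against the limit of 10.

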